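# Sweep the loose rack nuts into the catch bay

## Task

Sweep the three loose hex nuts along the bench top into the blue catch bay with the closed fingertips, until every nut lies flat and completely inside, past the line of the mouth. Slide them gently: do not pinch, press hard on, lift or carry a nut, and leave the carabiner and all the other things on the bench where they are.

Things in the scene. Friction and masses are not known exactly. Their poses are not given: they have to be found in the camera images.
- nut_a: loose zinc-grey M20 hex nut lying flat, about 64 g: 30 mm across flats, 35 mm across corners, 16 mm high; dark bore seen on top. Origin: centre of its underside, z up. The three nuts are alike. It slides on the bench with ordinary friction and stops when the push stops
- nut_b: loose zinc-grey M20 hex nut lying flat, about 64 g: 30 mm across flats, 35 mm across corners, 16 mm high; dark bore seen on top. Origin: centre of its underside, z up. The three nuts are alike. It slides on the bench with ordinary friction and stops when the push stops
- nut_c: loose zinc-grey M20 hex nut lying flat, about 64 g: 30 mm across flats, 35 mm across corners, 16 mm high; dark bore seen on top. Origin: centre of its underside, z up. The three nuts are alike. It slides on the bench with ordinary friction and stops when the push stops
- bay: blue steel U-shaped catch bay fixed to the bench, floor dark and flush with the bench (no step). Inside: 200 mm along its x (-100 to 100), 130 mm along its y, from the open mouth at -65 mm to the back wall at +65 mm. Three walls 25 mm high, 8 mm thick. Origin: centre of the floor, bench height; z up. At the robot's left, mouth (own -y) to the robot's right, turned up to 0.2 rad
- carabiner: loose aluminium carabiner with a red sleeve, lying flat among the nuts: 70 mm long (its y, within 0.15 rad of world y), 38 mm wide (its x), 8 mm thick. Origin: its middle, at bench height. To be left alone
- hex_key: loose steel hex key lying flat, L-shaped, 8 mm thick: long leg 115 mm along its y, short leg 39 mm along its +x from the +y end. Origin: middle of the long leg, at bench height. To be left alone
- kettlebell: green vinyl kettlebell, 112 mm wide, 163 mm high, 2 kg. Origin: centre of its base. To be left alone
- mug: white ceramic mug, 82 mm across, 95 mm high, handle at its +y. Origin: centre of its base. To be left alone
- tape_roll: grey roll of tape lying flat, 96 mm across, 20 mm high, with a 50 mm hole in which the ball rests. Origin: centre of its underside. To be left alone
- ball_center (a point): centre of the yellow lacrosse ball, 63 mm across, resting in the hole of the tape roll (top 71 mm above the bench). To be left alone
- chalk_jar: chalk jar with a cap, 64 mm across, 85 mm high. Origin: centre of its base. To be left alone
Not all that is in view belongs to the job. Leave any orange look-alike of the nut_a alone.

How it is judged:
By the outcome, as a careful person would: the job done as asked, in the order asked, and still so for the second after the job is handed in, with the robot touching nothing.
It also fails if it takes over 72 s, if anything falls off the work surface, if the arm or the gripper's body presses on something with over 40 N, if the wrist force passes 120 N, or if a joint passes its speed limit or range.

## Robot

A 6-joint arm with a two-finger parallel gripper is mounted at the origin on the work surface. World frame = base frame: x ahead of the robot, y to its left, z up, the work surface at z = 0. Lengths are in mm, angles in rad, forces in N, time in s.
With the tool pointing down it reaches from about 375 to 900 mm from the base axis. Payload 3.1 kg.
Tool frame: the origin (TCP) lies between the finger pads; the fingertips stand env.nose_length ahead of it and the grasp point (between the pads) lies 2 mm behind it (env.nose_length is the distance from the TCP to the fingertips, in mm); z points along the fingers, y is the line along which they close (so a half turn about z gives the same grasp; the last joint's range is limited). The gripper opens to 85 mm and grips with 20 to 120 N. Pads are 22 mm wide; open, the fingers measure 114 mm over their backs; the gripper's body (76 mm by 85 mm) begins 54 mm behind the grasp point. The pads swing forward as they close: fully open they stand 13 mm farther back than shut.
Start: joints at [-1.514, 0.527, 1.433, -0, 1.181, -0.178], TCP at [146.038, -607.676, 248.31] pointing down, gripper open.
Joint ranges: [-3.08, 3.08], [-0.75, 2.2], [0.22, 2.44], [-1.43, 4.57], [0, 2.65], [-2.85, 2.85]. Speed limits (rad/s): [2.79, 2.79, 3.14, 3.14, 3.14, 3.14].

## Interface

Orientations are given as a 3x3 rotation matrix whose columns are the frame's x, y, z axes.
In Python, from station import sensors, cams, env gives the robot as it stands. The module is installed in compiled form; this text tells all that it offers.
- The arm moves only by the shell command python3 -m jog 'ROWS'. ROWS is JSON, a list of rows, each a list of 7 numbers: the turn, a rotation vector about the tool's x, y, z in degrees, then the shift along the tool's x, y, z in m, then the closure, from -1 (fully open) to 1 (shut). A call has exactly 5 rows; each row is the pose to reach, as a shift and turn from the pose commanded when the call began, along the tool's axes at that moment; what a row does not reach only later rows make up. A row lasts 1/8 s, in which the tool goes at most 62.5 mm and 10.7 degrees, less where a joint would pass 70% of its speed; a pose out of reach is approached as far as the arm can. A call with a gripper value outside its range is refused whole. The fingers move at their own pace and stop on an object; the grip force is fixed at half the most. Time passes only in rows, so rows that repeat a pose let the fingers close, or fill a call up. It gives the time, the measured TCP pose, the force, the opening and the grip force at its end, in the units of the state.
- sensors.observe(): the state, without advancing time (a new reading comes with each control period).
- cams.read_camera(name): name is "side" or "top"; returns (picture, depth): 420x560x3 uint8, red, green, blue; 420x560 float32, mm along the optical axis (not along the pixel's ray), 0 where there is no reading.
- cams.camera_info(name): a dict with "vfov" (degrees; the focal length in pixels is half the picture's height over the tangent of half this angle, whatever the lens; pixels are square), "cx", "cy" (the principal point, pixels), "R" (3x3) and "t" (3): a world point X has camera coordinates R X + t. Camera axes: x right, y down, z forward; pixel columns grow to the right and rows downward; lengths in mm; the calibration is good to about 2 mm. A picture is of the moment at which its call begins. camera_info takes no time and is no camera call.
- env.job_done(): hands the job in; it is judged then, once.
The state is a dict: "time_s": time; "joint_pos": joint angles; "joint_velocities": joint speeds; "tau": joint torques, N m; "tcp_pos": TCP position; "tcp_rot": TCP orientation; "contact_force": force on the tool from outside, world axes, zero at the start; "ft_torque": the same for the moment, N m; "finger_gap": finger opening in mm; "grasp_force": force on a finger pad.
Only numpy, scipy, OpenCV 4.12 (cv2) and the standard library are available. Lean on these libraries where they do the work, as an engineer would, in place of code of your own. Each camera call takes 0.05 s, during which the arm holds its last target. There are 200 camera calls.

## Working session

There is one attempt and no reset: what is moved stays moved. The work goes in short steps, Python scripts to look and compute and a shell command to move; the robot and the scene stay as the last step left them, time stands still between calls to the robot, and variables do not carry over. Pictures are saved under pics/ and viewed, at most 10 in all, crops included, and the job is handed in when it is done.

```bash
mkdir -p pics
python3 - <<'E'
from station import sensors,cams,env
import cv2,numpy as np
s=sensors.observe();print(s['time_s'],s['tcp_pos'],np.round(s['tcp_rot'],3).tolist(),env.nose_length,s['finger_gap'])
for n in("top","side"):
    p,d=cams.read_camera(n);cv2.imwrite(f"pics/{n}0.png",p[:,:,::-1]);np.save(f"pics/{n}0.npy",d);i=cams.camera_info(n);print(n,i)
E
```

```text
0.0 [ 145.99010332 -606.993144    247.32514405] [[0.972, 0.234, -0.0], [0.234, -0.972, 0.002], [0.0, -0.002, -1.0]] 17.0 85.41455970740243
top {'vfov': 53.897061317281995, 'cx': 280.8138798925415, 'cy': 213.38037455614233, 'R': array([[-0.01470244, -0.99977155, -0.01551422],
       [-0.99468117,  0.01620603, -0.1017189 ],
       [ 0.10194708,  0.01393619, -0.9946922 ]]), 't': array([-63.53854062, 552.22948887, 903.20230166])}
side {'vfov': 54.381934513906, 'cx': 284.10836720278377, 'cy': 209.7196190064126, 'R': array([[-0.82959869, -0.55830384,  0.00792644],
       [-0.3897142 ,  0.56880391, -0.72428237],
       [ 0.39986105, -0.60395275, -0.68945791]]), 't': array([406.71477615, 303.92320453, 641.17584942])}
```

View pics/top0.png

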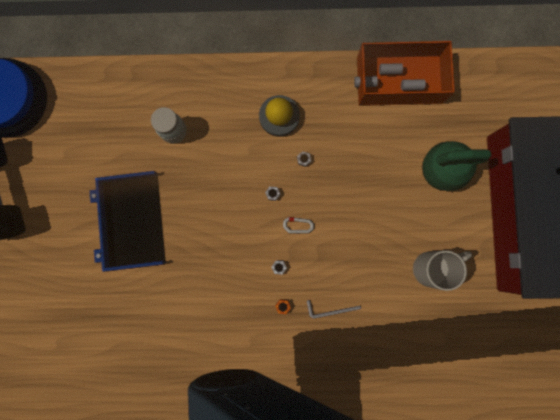

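View pics/side0.png

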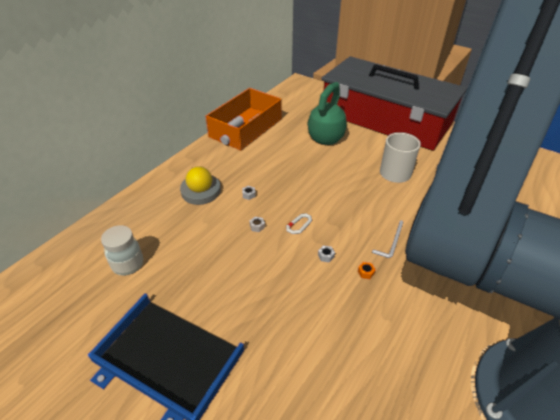

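Top view: the nuts are at px (304,158), (273,193) and (279,267), with the orange decoy at (284,307), the carabiner at (298,226) and the tape and ball at (280,115). The bay spans x 98–162, y 173–270, with its mouth to the right. Next I convert these pixels to world positions.

```bash
cat > h.py <<'E'
from station import sensors,cams,env
import cv2,numpy as np
def w(n,u,v,z):
    i=cams.camera_info(n);f=210/np.tan(np.radians(i['vfov']/2))
    r=i['R'].T@np.array([(u-i['cx'])/f,(v-i['cy'])/f,1]);c=-i['R'].T@i['t']
    return c+r*(z-c[2])/r[2]
def px(n,X):
    i=cams.camera_info(n);f=210/np.tan(np.radians(i['vfov']/2));c=i['R']@np.array(X,float)+i['t']
    return c[:2]/c[2]*f+[i['cx'],i['cy']]
E
python3 - <<'E'
from h import *
for k,u,v,z in [("far nut",304,158,16),("mid nut",273,193,16),("near nut",279.5,267.5,16),("orange",284,307,16),("carab",298,226,8),("car L",283,226,8),("car R",313,226,8),("ball",280,112,50),("tape",280,116,20),("key corner",308,301,8),("key c2",312,317,8),("keyend",359,308,8),("jar",165,119,85),
 ("mouthfar wall",154,173,25),("mouthnear",162,263,25),("back far",98,177,25),("back near",103,270,25)]:
    print(k,np.round(w("top",u,v,z),0))
p=cv2.imread("pics/top0.png")
c=p[130:330,80:330];cv2.imwrite("pics/c0.png",cv2.resize(c,None,fx=3,fy=3,interpolation=cv2.INTER_CUBIC))
E
```

```text
far nut [ 680. -127.   16.]
mid nut [600. -55.  16.]
near nut [430. -67.  16.]
orange [342. -76.  16.]
carab [ 523. -111.    8.]
car L [524. -76.   8.]
car R [ 523. -145.    8.]
ball [779. -74.  50.]
tape [780. -73.  20.]
key corner [ 354. -130.    8.]
key c2 [ 319. -138.    8.]
keyend [ 337. -244.    8.]
jar [756. 176.  85.]
mouthfar wall [649. 217.  25.]
mouthnear [444. 196.  25.]
back far [642. 347.  25.]
back near [430. 329.  25.]
```

View pics/c0.png

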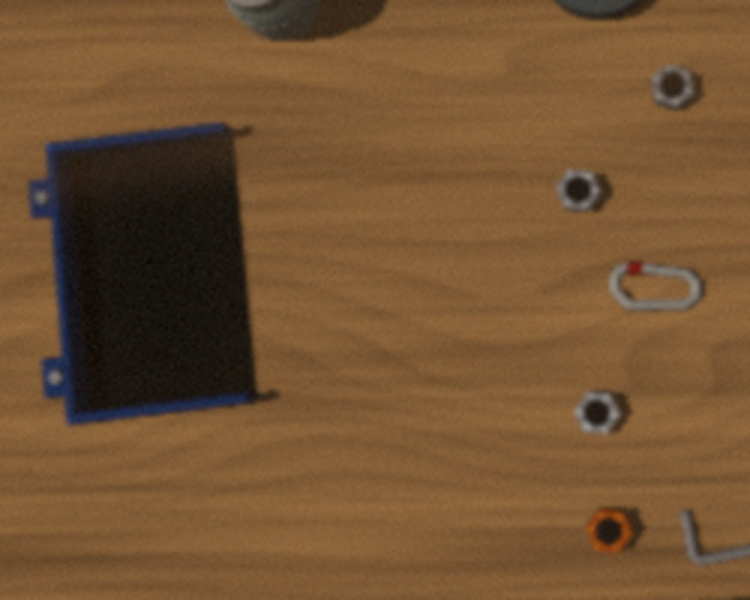

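```bash
cat >> h.py <<'E'
def go(x,y,z,a):  # a: push heading, deg from +y toward +x
    s=sensors.observe();R=np.array(s['tcp_rot']);a0=np.degrees(np.arctan2(-R[0,1],-R[1,1]))
    print("t",round(s['time_s'],2),"tcp",np.round(s['tcp_pos'],1),"a0",round(a0,1),"turn",round(a-a0,1),"shift",np.round(R.T@(np.array([x,y,z])-s['tcp_pos'])/1000,4),"F",np.round(s['contact_force'],1),"gap",round(s['finger_gap'],1))
E
python3 - <<'E'
from h import *
go(690,-176,240,-11)
print(np.round(w("top",672/3+80,86/3+130,16)),np.round(w("top",579/3+80,189/3+130,16)),np.round(w("top",598/3+80,411/3+130,16)))
E
```

```text
t 0.1 tcp [ 146.  -607.1  247.4] a0 -13.5 turn 2.5 shift [ 0.6296 -0.2921  0.0082] F [-0.4  0.7 -0.3] gap 85.6
[ 679. -127.   16.] [600. -55.  16.] [431. -67.  16.]
```

```bash
python3 -m jog '[[0,0,1,0.05,-0.023,0,1],[0,0,2.5,0.1,-0.046,0,1],[0,0,2.5,0.15,-0.069,0,1],[0,0,2.5,0.2,-0.092,0,1],[0,0,2.5,0.25,-0.116,0,1]]'; python3 -c "
from h import *
go(690,-176,240,-11)"
```

```text
time_s: 0.72
tcp_pos: [363.1, -435.1, 248.0]
tcp_rot: [[0.982, 0.191, -0.0], [0.191, -0.982, 0.0], [-0.0, -0.001, -1.0]]
contact_force: [0.5, -1.1, -0.7]
finger_gap: -0.1
grasp_force: 0.0
t 0.72 tcp [ 363.1 -435.1  248. ] a0 -11.0 turn -0.0 shift [ 0.3703 -0.1921  0.008 ] F [ 0.5 -1.1 -0.7] gap -0.1
```

```bash
python3 -m jog '[[0,0,0,0.053,-0.027,0,1],[0,0,0,0.106,-0.055,0,1],[0,0,0,0.159,-0.082,0,1],[0,0,0,0.212,-0.11,0,1],[0,0,0,0.265,-0.137,0,1]]';python3 -m jog '[[0,0,0,0.053,-0.028,0.05,1],[0,0,0,0.105,-0.055,0.1,1],[0,0,0,0.105,-0.055,0.15,1],[0,0,0,0.105,-0.055,0.175,1],[0,0,0,0.105,-0.055,0.19,1]]'; python3 -c "
from h import *
go(690,-176,22,-11)
p,d=cams.read_camera('side');cv2.imwrite('pics/s1.png',cv2.resize(p[120:300,150:390,::-1],None,fx=3,fy=3))"
```

```text
time_s: 1.35
tcp_pos: [597.1, -249.8, 247.8]
tcp_rot: [[0.982, 0.191, -0.001], [0.191, -0.982, 0.0], [-0.001, -0.0, -1.0]]
contact_force: [0.7, -0.8, -0.2]
finger_gap: 0.2
grasp_force: 0.0
time_s: 1.98
tcp_pos: [686.8, -176.0, 54.7]
tcp_rot: [[0.981, 0.192, -0.005], [0.192, -0.981, 0.002], [-0.005, -0.003, -1.0]]
contact_force: [-0.1, -0.3, 0.5]
finger_gap: -0.2
grasp_force: 0.0
t 1.98 tcp [ 686.8 -176.    54.7] a0 -11.1 turn 0.1 shift [0.0033 0.0007 0.0327] F [-0.1 -0.3  0.5] gap -0.2
```

View pics/s1.png

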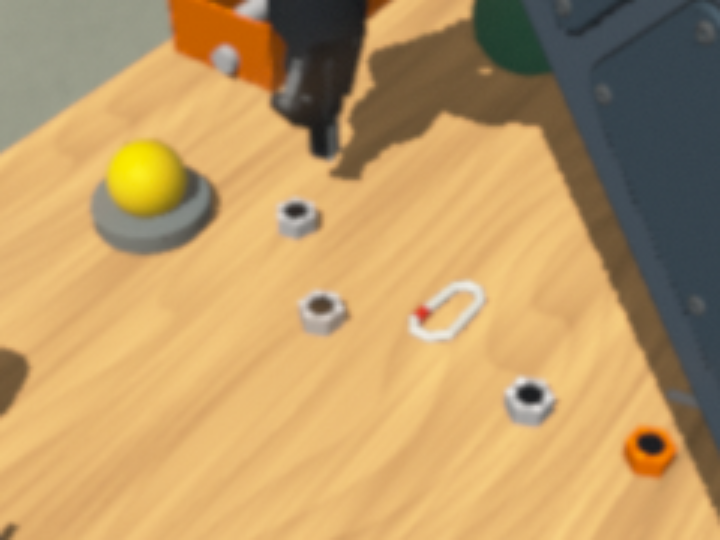

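```bash
python3 -m jog '[[0,0,0,0.0,0,0.015,1],[0,0,0,0.0,0,0.03,1],[0,0,0,0.0,0,0.034,1],[0,0,0,0,-0.006,0.034,1],[0,0,0,0.0,-0.012,0.034,1]]'; python3 -c "
from h import *
go(679,-127,22,-11)"
```

```text
time_s: 2.65
tcp_pos: [686.5, -165.3, 25.0]
tcp_rot: [[0.982, 0.191, 0.001], [0.191, -0.982, -0.0], [0.001, 0.0, -1.0]]
contact_force: [-0.7, 0.4, -0.5]
finger_gap: -0.1
grasp_force: 0.0
t 2.65 tcp [ 686.5 -165.3   25. ] a0 -11.0 turn 0.0 shift [-0.0001 -0.039   0.003 ] F [-0.7  0.4 -0.5] gap -0.1
```

```bash
python3 -m jog '[[0,0,0,0,-0.004,0.003,1],[0,0,0,0,-0.01,0.003,1],[0,0,0,0,-0.02,0.003,1],[0,0,0,0,-0.032,0.003,1],[0,0,0,0,-0.044,0.003,1]]';python3 -m jog '[[0,0,0,0,-0.012,0,1],[0,0,0,0,-0.024,0,1],[0,0,0,0,-0.036,0,1],[0,0,0,0,-0.048,0,1],[0,0,0,0,-0.06,0,1]]'; python3 -c "
from h import *
go(601,279,22,-11)
p,d=cams.read_camera('side');cv2.imwrite('pics/s2.png',cv2.resize(p[120:330,100:380,::-1],None,fx=2.5,fy=2.5))"
```

```text
time_s: 3.28
tcp_pos: [677.7, -121.4, 21.4]
tcp_rot: [[0.982, 0.191, -0.0], [0.191, -0.982, 0.0], [-0.0, -0.0, -1.0]]
contact_force: [0.6, -0.0, 0.0]
finger_gap: -0.3
grasp_force: 0.2
time_s: 3.9
tcp_pos: [666.3, -62.7, 21.4]
tcp_rot: [[0.982, 0.191, 0.0], [0.191, -0.982, -0.0], [0.0, 0.0, -1.0]]
contact_force: [0.0, -0.8, 0.7]
finger_gap: -0.0
grasp_force: 0.2
t 3.9 tcp [666.3 -62.7  21.4] a0 -11.0 turn 0.0 shift [ 0.0012 -0.3479 -0.0007] F [ 0.  -0.8  0.7] gap -0.0
```

View pics/s2.png

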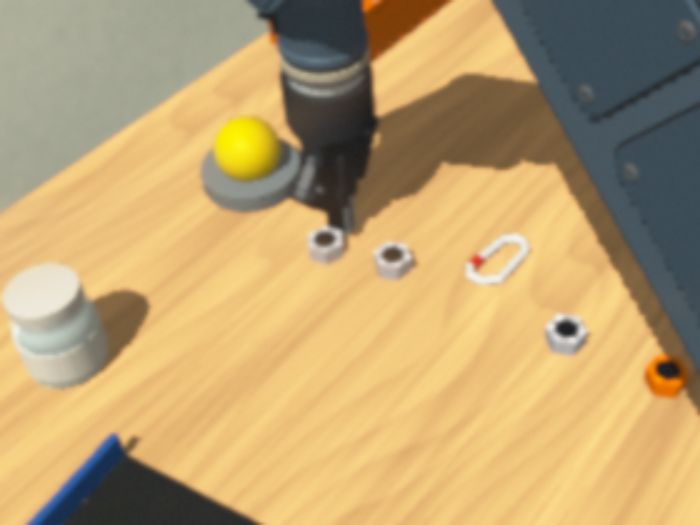

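The nut, at crop (326,240), moves ahead of the fingertip at (345,215). I'll check its lateral offset from the tool's axis.

```bash
python3 -c "
from h import *
X=w('side',326/2.5+100,241/2.5+120,16);s=sensors.observe();print(X,np.array(s['tcp_rot']).T@(X-s['tcp_pos']))
X=w('side',393/2.5+100,256/2.5+120,16);print('mid',X)
X=w('side',566/2.5+100,329/2.5+120,16);print('near',X)
X=w('side',345/2.5+100,228/2.5+120,5);print('tip',X)"
```

```text
[659.48754594 -35.79795741  16.        ] [ -1.09574893 -25.80301275   5.24495114]
mid [598.71076914 -54.52382656  16.        ]
near [430.50148319 -67.17368224  16.        ]
tip [663.80061895 -67.14373201   5.        ]
```

```bash
M='x'; python3 -m jog '[[0,0,0,0,-0.014,0,1],[0,0,0,0,-0.028,0,1],[0,0,0,0,-0.042,0,1],[0,0,0,0,-0.056,0,1],[0,0,0,0,-0.07,0,1]]' >/dev/null
python3 -m jog '[[0,0,0,0,-0.014,0,1],[0,0,0,0,-0.028,0,1],[0,0,0,0,-0.042,0,1],[0,0,0,0,-0.056,0,1],[0,0,0,0,-0.07,0,1]]' >/dev/null
python3 -m jog '[[0,0,0,0,-0.014,0,1],[0,0,0,0,-0.028,0,1],[0,0,0,0,-0.042,0,1],[0,0,0,0,-0.056,0,1],[0,0,0,0,-0.07,0,1]]'; python3 -c "
from h import *
go(601,279,22,-11)
p,d=cams.read_camera('side');cv2.imwrite('pics/s3.png',cv2.resize(p[180:420,60:380,::-1],None,fx=2.5,fy=2.5))"
```

```text
time_s: 5.82
tcp_pos: [626.1, 143.6, 21.3]
tcp_rot: [[0.982, 0.191, 0.0], [0.191, -0.982, 0.0], [0.0, -0.0, -1.0]]
contact_force: [0.7, 0.0, -0.2]
finger_gap: -0.0
grasp_force: 0.1
t 5.83 tcp [626.1 143.6  21.3] a0 -11.0 turn 0.0 shift [ 0.0012 -0.1377 -0.0007] F [ 0.7  0.  -0.2] gap -0.0
```

View pics/s3.png

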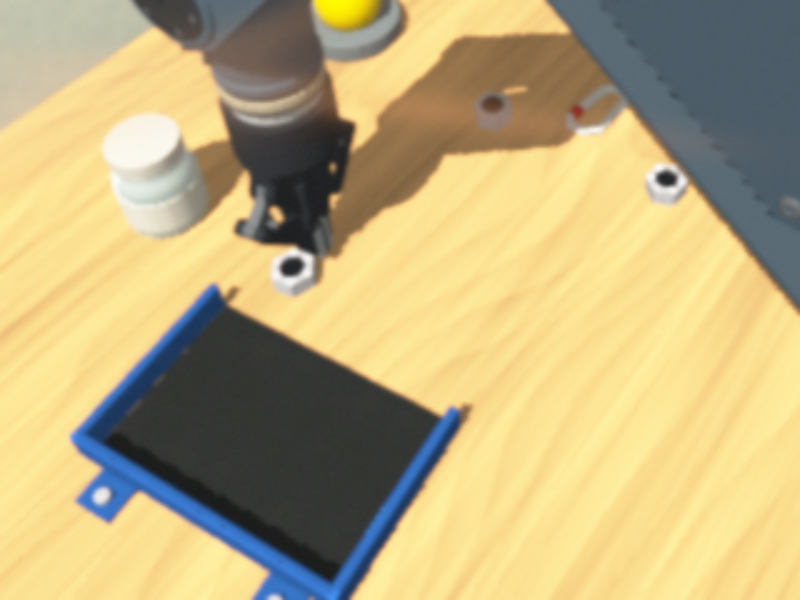

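```bash
python3 -c "
from h import *
f=lambda x,y,z:w('side',x/2.5+60,y/2.5+180,z)
s=sensors.observe();X=f(293,267,16);print('nut',X,np.array(s['tcp_rot']).T@(X-s['tcp_pos']))
for q in [(215,290),(458,410),(77,437),(330,590)]: print(q,np.round(f(*q,25)))
print('mouth floor',np.round(f(229,305,0)),np.round(f(443,415,0)))
p,d=cams.read_camera('side')
i=cams.camera_info('side');F=210/np.tan(np.radians(i['vfov']/2))
v,u=np.mgrid[250:300,140:200];z=d[v,u];C=np.stack([(u-i['cx'])/F*z,(v-i['cy'])/F*z,z],-1)
W=(C-i['t'])@i['R'];T=(W-s['tcp_pos'])@np.array(s['tcp_rot'])
m=(z>0)&(W[...,2]>25)&(W[...,2]<110)&(p[v,u].max(-1)<90)&(np.abs(T[...,:2]).max(-1)<100)
for lo in range(25,110,12):
    k=m&(W[...,2]>=lo)&(W[...,2]<lo+12)
    if k.sum()>3: print(lo,k.sum(),np.round(T[k].min(0)),np.round(T[k].max(0)))
"
```

```text
nut [621.34017797 169.15810082  16.        ] [  0.54391327 -24.12169185   5.32175976]
(215, 290) [648. 220.  25.]
(458, 410) [442. 195.  25.]
(77, 437) [636. 349.  25.]
(330, 590) [434. 327.  25.]
mouth floor [647. 215.   0.] [458. 194.   0.]
25 31 [-13. -13. -15.] [-2.  8. -4.]
37 26 [-14. -12. -28.] [ -6.   9. -16.]
49 110 [-15. -31. -40.] [  8.  33. -28.]
61 96 [-18. -37. -52.] [  9.  38. -40.]
73 103 [-19. -49. -64.] [ -6.  17. -52.]
85 112 [-19. -59. -75.] [  9.  18. -64.]
97 113 [-21. -59. -88.] [  8.   4. -76.]
109 10 [-20. -39. -89.] [ -6. -11. -88.]
```

Everything is on track, and the finger linkage sits above 49 mm, so it clears the 25 mm walls. I'll finish this push, back off, and rise.

```bash
python3 -m jog '[[0,0,0,0,-0.014,0,1],[0,0,0,0,-0.028,0,1],[0,0,0,0,-0.042,0,1],[0,0,0,0,-0.056,0,1],[0,0,0,0,-0.07,0,1]]' >/dev/null
python3 -m jog '[[0,0,0,0,-0.014,0,1],[0,0,0,0,-0.028,0,1],[0,0,0,0,-0.038,0,1],[0,0,0,0,-0.044,0,1],[0,0,0,0,-0.044,0,1]]'
python3 -m jog '[[0,0,0,0,0.008,0,1],[0,0,0,0,0.015,-0.005,1],[0,0,0,0,0.015,-0.05,1],[0,0,0,0,0.015,-0.1,1],[0,0,0,0,0.015,-0.1,1]]'; python3 -c "
from h import *
go(606,-105,121,-7.6)"
```

```text
time_s: 7.18
tcp_pos: [604.3, 255.0, 21.3]
tcp_rot: [[0.982, 0.191, -0.0], [0.191, -0.982, 0.0], [-0.0, -0.0, -1.0]]
contact_force: [-0.2, -0.8, -0.1]
finger_gap: -0.1
grasp_force: 0.0
time_s: 7.8
tcp_pos: [611.0, 239.6, 126.5]
tcp_rot: [[0.982, 0.19, 0.01], [0.19, -0.982, 0.002], [0.01, -0.0, -1.0]]
contact_force: [-0.1, -0.2, -0.8]
finger_gap: 0.2
grasp_force: 0.0
t 7.8 tcp [611.  239.6 126.5] a0 -10.9 turn 3.3 shift [-0.0704  0.3373  0.0047] F [-0.1 -0.2 -0.8] gap 0.2
```

```bash
python3 -m jog '[[0,0,1,-0.01,0.05,0,1],[0,0,2,-0.02,0.1,0,1],[0,0,3,-0.031,0.15,0,1],[0,0,3.5,-0.042,0.2,0,1],[0,0,3.5,-0.052,0.25,0,1]]' >/dev/null
python3 -m jog '[[0,0,0,-0.008,0.045,0,1],[0,0,0,-0.013,0.088,0,1],[0,0,0,-0.013,0.088,0.03,1],[0,0,0,-0.013,0.088,0.06,1],[0,0,0,-0.013,0.088,0.08,1]]'; python3 -c "
from h import *
go(606,-105,22,-7.5)
p,d=cams.read_camera('top');cv2.imwrite('pics/t1.png',cv2.resize(p[130:330,80:330,::-1],None,fx=3,fy=3))"
```

```text
time_s: 9.05
tcp_pos: [601.2, -104.9, 39.2]
tcp_rot: [[0.992, 0.129, -0.003], [0.129, -0.992, 0.001], [-0.003, -0.001, -1.0]]
contact_force: [-0.0, -0.0, -1.1]
finger_gap: 0.0
grasp_force: 0.0
t 9.05 tcp [ 601.2 -104.9   39.2] a0 -7.4 turn -0.1 shift [0.0048 0.0008 0.0172] F [-0.  -0.  -1.1] gap 0.0
```

View pics/t1.png

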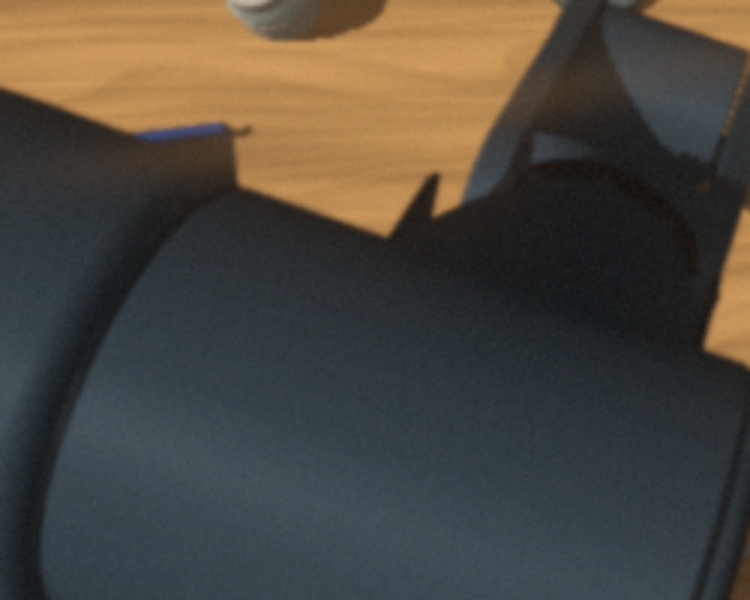

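The arm hides the nuts from the top camera, so the side camera will serve. Now I descend and line up.

```bash
python3 -m jog '[[0,0,0,0.004,0,0.01,1],[0,0,0,0.004,0,0.018,1],[0,0,0,0.004,0,0.018,1],[0,0,0,0.004,-0.005,0.018,1],[0,0,0,0.004,-0.011,0.018,1]]'; python3 -c "
from h import *
go(599.5,-55,22,-7.5)"
```

```text
time_s: 9.72
tcp_pos: [605.4, -92.7, 23.9]
tcp_rot: [[0.991, 0.131, 0.001], [0.131, -0.991, -0.0], [0.001, 0.0, -1.0]]
contact_force: [0.2, -0.3, -0.1]
finger_gap: 0.0
grasp_force: 0.0
t 9.72 tcp [605.4 -92.7  23.9] a0 -7.5 turn 0.0 shift [-0.001  -0.0382  0.0019] F [ 0.2 -0.3 -0.1] gap 0.0
```

```bash
cat >> h.py <<'E'
def nuts(lo=10,hi=20):  # flat things 10-20 mm high seen by side camera, in/near the tool frame
    p,d=cams.read_camera('side');s=sensors.observe();i=cams.camera_info('side');F=210/np.tan(np.radians(i['vfov']/2))
    v,u=np.mgrid[0:420,0:560];z=d;C=np.stack([(u-i['cx'])/F*z,(v-i['cy'])/F*z,z],-1);W=(C-i['t'])@i['R']
    hsv=cv2.cvtColor(p,cv2.COLOR_RGB2HSV)
    m=(z>0)&(W[...,2]>lo)&(W[...,2]<hi)&(W[...,0]<715)&(W[...,1]>-160)&(hsv[...,1]<90)
    n,l,st,c=cv2.connectedComponentsWithStats(m.astype(np.uint8))
    for k in range(1,n):
        if st[k,4]>25:
            q=W[l==k];b=(q.min(0)+q.max(0))/2;print(st[k,4],"world",np.round(b),"size",np.round(np.ptp(q,0)),"tool",np.round((b-s['tcp_pos'])@np.array(s['tcp_rot'])))
    return p
E
python3 -m jog '[[0,0,0,0,-0.004,0.002,1],[0,0,0,0,-0.01,0.002,1],[0,0,0,0,-0.02,0.002,1],[0,0,0,0,-0.032,0.002,1],[0,0,0,0,-0.044,0.002,1]]'>/dev/null;python3 -m jog '[[0,0,0,0,-0.014,0,1],[0,0,0,0,-0.028,0,1],[0,0,0,0,-0.042,0,1],[0,0,0,0,-0.056,0,1],[0,0,0,0,-0.07,0,1]]'; python3 -c "
from h import *
go(555,284,22,-7.5)
p=nuts();cv2.imwrite('pics/s4.png',p[:,:,::-1])"
```

```text
time_s: 10.98
tcp_pos: [590.2, 21.0, 21.3]
tcp_rot: [[0.991, 0.131, 0.0], [0.131, -0.991, -0.0], [0.0, 0.0, -1.0]]
contact_force: [0.2, -0.6, -0.3]
finger_gap: 0.2
grasp_force: 0.2
t 10.97 tcp [590.2  21.   21.3] a0 -7.5 turn 0.0 shift [-0.0005 -0.2654 -0.0007] F [ 0.2 -0.6 -0.3] gap 0.2
201 world [590.  38.  15.] size [33. 51. 10.] tool [  3. -16.   6.]
175 world [430. -67.  15.] size [31. 34. 10.] tool [-169.   68.    6.]
293 world [599. 282.  15.] size [33. 32. 10.] tool [  44. -256.    6.]
```

```bash
python3 -m jog '[[0,0,0,0,-0.014,0,1],[0,0,0,0,-0.028,0,1],[0,0,0,0,-0.042,0,1],[0,0,0,0,-0.056,0,1],[0,0,0,0,-0.07,0,1]]' >/dev/null
python3 -m jog '[[0,0,0,0,-0.014,0,1],[0,0,0,0,-0.028,0,1],[0,0,0,0,-0.042,0,1],[0,0,0,0,-0.056,0,1],[0,0,0,0,-0.07,0,1]]'; python3 -c "
from h import *
go(555,284,22,-7.5)
p=nuts();cv2.imwrite('pics/s5.png',p[:,:,::-1])"
```

```text
time_s: 12.28
tcp_pos: [571.9, 159.7, 21.3]
tcp_rot: [[0.991, 0.131, 0.0], [0.131, -0.991, 0.0], [0.0, -0.0, -1.0]]
contact_force: [0.5, -0.8, 0.6]
finger_gap: -0.1
grasp_force: 0.2
t 12.28 tcp [571.9 159.7  21.3] a0 -7.5 turn 0.0 shift [-0.0005 -0.1254 -0.0007] F [ 0.5 -0.8  0.6] gap -0.1
176 world [430. -67.  15.] size [32. 34.  9.] tool [-170.  208.    6.]
265 world [573. 176.  15.] size [35. 52. 10.] tool [  3. -15.   6.]
287 world [600. 282.  15.] size [34. 32.  9.] tool [  44. -116.    6.]
```

```bash
python3 -m jog '[[0,0,0,0,-0.014,0,1],[0,0,0,0,-0.028,0,1],[0,0,0,0,-0.042,0,1],[0,0,0,0,-0.056,0,1],[0,0,0,0,-0.068,0,1]]' >/dev/null
python3 -m jog '[[0,0,0,0,-0.011,0,1],[0,0,0,0,-0.02,0,1],[0,0,0,0,-0.026,0,1],[0,0,0,0,-0.028,0,1],[0,0,0,0,-0.028,0,1]]' >/dev/null
python3 -m jog '[[0,0,0,0,0.008,0,1],[0,0,0,0,0.015,-0.005,1],[0,0,0,0,0.015,-0.05,1],[0,0,0,0,0.015,-0.1,1],[0,0,0,0,0.015,-0.1,1]]'; python3 -c "
from h import *
go(420.5,-116,121,10.5)
nuts()"
```

```text
time_s: 14.2
tcp_pos: [564.7, 239.1, 126.0]
tcp_rot: [[0.991, 0.13, 0.01], [0.13, -0.992, 0.002], [0.01, -0.001, -1.0]]
contact_force: [0.1, -0.1, -1.1]
finger_gap: 0.1
grasp_force: 0.0
t 14.2 tcp [564.7 239.1 126. ] a0 -7.5 turn 18.0 shift [-0.1891  0.3333  0.0028] F [ 0.1 -0.1 -1.1] gap 0.1
170 world [431. -67.  15.] size [32. 34. 10.] tool [-171.  286.  108.]
599 world [580. 282.  15.] size [74. 32. 10.] tool [ 22. -40. 109.]
1595 world [71. 10. 15.] size [ 66. 136.  10.] tool [-518.  163.  106.]
```

```bash
python3 -m jog '[[0,0,4,-0.026,0.046,0,1],[0,0,8,-0.052,0.092,0,1],[0,0,12,-0.079,0.139,0,1],[0,0,16,-0.105,0.185,0,1],[0,0,18,-0.131,0.231,0,1]]'; python3 -c "
from h import *
go(421.4,-116,121,10.5)"
```

```text
time_s: 14.88
tcp_pos: [460.0, -8.5, 120.3]
tcp_rot: [[0.983, -0.183, -0.002], [-0.183, -0.983, 0.001], [-0.002, -0.0, -1.0]]
contact_force: [0.7, 0.4, 0.1]
finger_gap: 0.2
grasp_force: 0.0
t 14.88 tcp [460.   -8.5 120.3] a0 10.6 turn -0.1 shift [-0.0182  0.1128 -0.0006] F [0.7 0.4 0.1] gap 0.2
```

```bash
python3 -m jog '[[0,0,0,-0.008,0.04,0,1],[0,0,0,-0.014,0.08,0,1],[0,0,0,-0.018,0.113,0,1],[0,0,0,-0.018,0.113,0.03,1],[0,0,0,-0.018,0.113,0.06,1]]' >/dev/null
python3 -m jog '[[0,0,0,0,0,0.015,1],[0,0,0,0,0,0.03,1],[0,0,0,0,0,0.036,1],[0,0,0,0,0,0.037,1],[0,0,0,0,0,0.037,1]]'; python3 -c "
from h import *
go(430.5,-67,22,10.5)"
```

```text
time_s: 16.12
tcp_pos: [423.5, -114.9, 24.5]
tcp_rot: [[0.983, -0.182, 0.0], [-0.182, -0.983, -0.0], [0.0, 0.0, -1.0]]
contact_force: [-0.1, -0.8, -1.0]
finger_gap: -0.2
grasp_force: 0.0
t 16.12 tcp [ 423.5 -114.9   24.5] a0 10.5 turn 0.0 shift [-0.0018 -0.0484  0.0025] F [-0.1 -0.8 -1. ] gap -0.2
```

```bash
python3 -m jog '[[0,0,0,-0.0018,-0.008,0.003,1],[0,0,0,-0.0018,-0.016,0.003,1],[0,0,0,-0.0018,-0.024,0.003,1],[0,0,0,-0.0018,-0.034,0.003,1],[0,0,0,-0.0018,-0.046,0.003,1]]'>/dev/null;python3 -m jog '[[0,0,0,0,-0.014,0,1],[0,0,0,0,-0.028,0,1],[0,0,0,0,-0.042,0,1],[0,0,0,0,-0.056,0,1],[0,0,0,0,-0.07,0,1]]'; python3 -c "
from h import *
go(494,277,22,10.5)
p=nuts();cv2.imwrite('pics/s6.png',p[:,:,::-1])"
```

```text
time_s: 17.38
tcp_pos: [443.0, 0.5, 21.3]
tcp_rot: [[0.983, -0.182, -0.0], [-0.182, -0.983, 0.0], [-0.0, -0.0, -1.0]]
contact_force: [0.6, 0.1, -0.5]
finger_gap: 0.1
grasp_force: 0.2
t 17.38 tcp [443.    0.5  21.3] a0 10.5 turn 0.0 shift [-1.000e-04 -2.812e-01 -7.000e-04] F [ 0.6  0.1 -0.5] gap 0.1
236 world [435.  18.  15.] size [33. 51. 10.] tool [-11. -15.   6.]
599 world [580. 282.  15.] size [73. 32. 10.] tool [  84. -301.    6.]
```

```bash
python3 -c "
import cv2
p=cv2.imread('pics/s6.png');cv2.imwrite('pics/s6c.png',cv2.resize(p[150:330,180:420],None,fx=3,fy=3))
from h import *
print(px('side',[443,.5,4.3]))"
```

```text
[303.64688144 274.14159426]
```

View pics/s6c.png

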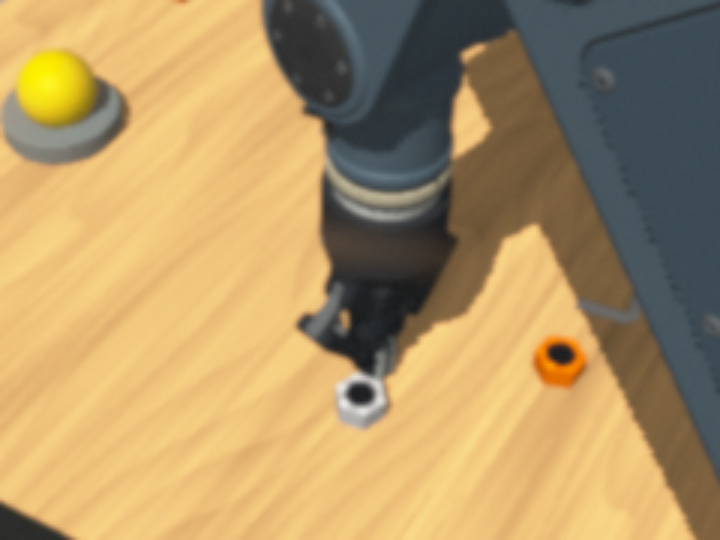

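The nut is at crop (361,394), ahead of the tip at crop (385,360). I'll measure its lateral offset.

```bash
python3 -c "
from h import *
s=sensors.observe()
for X in (w('side',361/3+180,394/3+150,16),w('side',361/3+180,399/3+150,8)): print(X,(X-s['tcp_pos'])@np.array(s['tcp_rot']))"
```

```text
[434.79038185  26.62744426  16.        ] [-12.49064231 -23.11281996   5.36079237]
[435.59625821  24.82391734   8.        ] [-11.37036738 -21.48273352  13.36016411]
```

```bash
python3 -m jog '[[0,0,0,0,0.008,0,1],[0,0,0,0,0.018,0,1],[0,0,3.5,-0.006,0.018,0,1],[0,0,3.5,-0.013,0.018,0,1],[0,0,3.5,-0.013,0.018,0,1]]'; python3 -c "
from h import *
go(435.2,26,22,14)
p=nuts()"
```

```text
time_s: 18.05
tcp_pos: [425.7, -16.1, 21.3]
tcp_rot: [[0.97, -0.242, -0.002], [-0.242, -0.97, 0.0], [-0.002, -0.0, -1.0]]
contact_force: [0.2, 0.4, -0.6]
finger_gap: 0.3
grasp_force: 0.0
t 18.05 tcp [425.7 -16.1  21.3] a0 14.0 turn -0.0 shift [-0.001  -0.0432 -0.0007] F [ 0.2  0.4 -0.6] gap 0.3
27 world [422. -16.  15.] size [16. 23. 10.] tool [-4.  1.  6.]
207 world [436.  30.  15.] size [33. 31. 10.] tool [ -2. -47.   6.]
600 world [580. 282.  15.] size [73. 33. 10.] tool [  76. -326.    6.]
```

```bash
python3 -m jog '[[0,0,0,-0.001,-0.01,0,1],[0,0,0,-0.001,-0.02,0,1],[0,0,0,-0.001,-0.03,0,1],[0,0,0,-0.001,-0.042,0,1],[0,0,0,-0.001,-0.054,0,1]]'; python3 -c "
from h import *
go(498,277,22,14)
p=nuts(13.5,20);cv2.imwrite('pics/s7.png',p[:,:,::-1])
# ring top: bright pixels near expected
c=p[250:330,240:360];cv2.imwrite('pics/s7c.png',cv2.resize(c[:,:,::-1],None,fx=5,fy=5))"
```

```text
time_s: 18.73
tcp_pos: [439.0, 37.9, 21.3]
tcp_rot: [[0.97, -0.241, 0.0], [-0.241, -0.97, -0.0], [0.0, -0.0, -1.0]]
contact_force: [0.5, -0.8, -0.3]
finger_gap: -0.1
grasp_force: 0.1
t 18.73 tcp [439.   37.9  21.3] a0 14.0 turn 0.0 shift [-0.0004 -0.2463 -0.0007] F [ 0.5 -0.8 -0.3] gap -0.1
223 world [444.  57.  17.] size [36. 48.  6.] tool [  1. -19.   5.]
267 world [600. 282.  17.] size [33. 31.  6.] tool [  98. -275.    5.]
286 world [561. 281.  17.] size [34. 31.  6.] tool [  60. -265.    5.]
```

```bash
python3 -m jog '[[0,0,0,0,-0.012,0,1],[0,0,0,0,-0.024,0,1],[0,0,0,0,-0.036,0,1],[0,0,0,0,-0.048,0,1],[0,0,0,0,-0.06,0,1]]'; python3 -c "
from h import *
p=nuts(13.5,20)"
python3 -m jog '[[0,0,0,0,-0.01,0,1],[0,0,0,0,-0.02,0,1],[0,0,0,0,-0.03,0,1],[0,0,0,0,-0.04,0,1],[0,0,0,0,-0.05,0,1]]'; python3 -c "
from h import *
go(498,277,22,14)
p=nuts(13.5,20)"
```

```text
time_s: 19.4
tcp_pos: [453.6, 95.9, 21.3]
tcp_rot: [[0.97, -0.242, 0.0], [-0.242, -0.97, 0.0], [0.0, -0.0, -1.0]]
contact_force: [0.2, -0.6, 0.5]
finger_gap: -0.2
grasp_force: 0.1
194 world [466. 120.  17.] size [32. 31.  6.] tool [  6. -25.   5.]
262 world [600. 282.  17.] size [33. 32.  6.] tool [  97. -215.    5.]
287 world [561. 281.  17.] size [34. 31.  6.] tool [  59. -205.    5.]
time_s: 20.08
tcp_pos: [465.6, 144.2, 21.3]
tcp_rot: [[0.97, -0.242, -0.0], [-0.242, -0.97, 0.0], [-0.0, 0.0, -1.0]]
contact_force: [0.7, -0.6, 0.7]
finger_gap: 0.2
grasp_force: 0.2
t 20.07 tcp [465.6 144.2  21.3] a0 14.0 turn 0.0 shift [-0.0006 -0.1367 -0.0007] F [ 0.7 -0.6  0.7] gap 0.2
209 world [474. 162.  17.] size [42. 45.  6.] tool [  4. -18.   5.]
264 world [599. 282.  17.] size [34. 31.  6.] tool [  96. -165.    5.]
285 world [561. 281.  17.] size [34. 30.  6.] tool [  59. -155.    5.]
44 world [71. 70. 16.] size [18. 15.  6.] tool [-365.  168.    5.]
```

```bash
python3 -m jog '[[0,0,0,0,0.006,0,1],[0,0,0,0.006,0.008,0,1],[0,0,0,0.006,0.008,0,1],[0,0,0,0.006,0.0,0,1],[0,0,0,0.006,-0.006,0,1]]' >/dev/null
python3 -m jog '[[0,0,0,0,-0.01,0,1],[0,0,0,0,-0.02,0,1],[0,0,0,0,-0.03,0,1],[0,0,0,0,-0.04,0,1],[0,0,0,0,-0.05,0,1]]'; python3 -c "
from h import *
go(498,277,22,14)
p=nuts(13.5,20)"
```

```text
time_s: 21.38
tcp_pos: [484.9, 197.2, 21.3]
tcp_rot: [[0.97, -0.242, -0.0], [-0.242, -0.97, -0.0], [-0.0, 0.0, -1.0]]
contact_force: [0.4, -0.4, 0.2]
finger_gap: -0.3
grasp_force: 0.1
t 21.38 tcp [484.9 197.2  21.3] a0 14.0 turn 0.0 shift [-0.0066 -0.0806 -0.0007] F [ 0.4 -0.4  0.2] gap -0.3
265 world [600. 282.  17.] size [34. 32.  6.] tool [  90. -109.    5.]
279 world [489. 216.  17.] size [33. 47.  6.] tool [ -1. -19.   5.]
283 world [561. 281.  17.] size [35. 31.  6.] tool [ 53. -99.   5.]
57 world [72. 68. 16.] size [25. 20.  5.] tool [-369.  226.    5.]
```

```bash
python3 -m jog '[[0,0,0,0,-0.012,0,1],[0,0,0,0,-0.024,0,1],[0,0,0,0,-0.036,0,1],[0,0,0,0,-0.046,0,1],[0,0,0,0,-0.054,0,1]]'
python3 -m jog '[[0,0,0,0,0.008,0,1],[0,0,0,0,0.015,-0.005,1],[0,0,0,0,0.015,-0.05,1],[0,0,0,0,0.015,-0.1,1],[0,0,0,0,0.015,-0.12,1]]'
python3 -m jog '[[0,0,0,0,0.04,0,1],[0,0,0,0,0.09,0,1],[0,0,0,0,0.14,0,1],[0,0,0,0,0.19,0,1],[0,0,0,0,0.19,0,1]]' >/dev/null; python3 -c "
from h import *
p=nuts(13.5,20);cv2.imwrite('pics/s8.png',p[:,:,::-1])
th=.11
for n in [(600,282),(561,281)]:
    e=np.array(n)-[541,272];print(e@[np.cos(th),np.sin(th)],e@[-np.sin(th),np.cos(th)])"
```

```text
time_s: 22.05
tcp_pos: [498.0, 249.6, 21.3]
tcp_rot: [[0.97, -0.241, 0.0], [-0.241, -0.97, -0.0], [0.0, 0.0, -1.0]]
contact_force: [0.3, 0.3, 0.2]
finger_gap: -0.1
grasp_force: 0.2
time_s: 22.68
tcp_pos: [495.2, 233.6, 144.4]
tcp_rot: [[0.97, -0.243, 0.004], [-0.243, -0.97, 0.001], [0.004, -0.002, -1.0]]
contact_force: [-0.3, 0.2, 0.3]
finger_gap: -0.1
grasp_force: 0.0
268 world [600. 282.  17.] size [34. 32.  6.] tool [  90. -264.  125.]
287 world [560. 282.  17.] size [34. 31.  6.] tool [  52. -254.  125.]
646 world [80. 25. 17.] size [ 47. 103.   6.] tool [-350.  113.  125.]
305 world [504. 276.  17.] size [34. 32.  6.] tool [  -1. -235.  125.]
59.741192787816864 3.462641230173654
20.86712666666851 6.7500388648667755
```

View pics/s8.png

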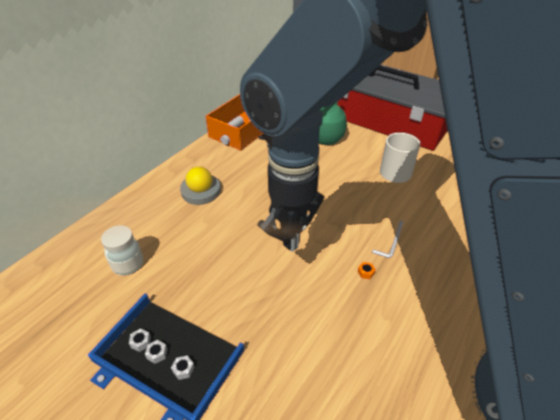

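All three nuts lie flat and well inside the bay, at px (140,340), (155,351) and (182,367). The other things are where they were, except the carabiner, which is hidden behind the gripper and was never approached. The arm is clear, so I'll hand the job in.

```bash
python3 -c "
from station import env
print(env.job_done())"
```

```text
the job is handed in; nothing more can be done
None
```

All three nuts were swept flat into the blue bay, well past its mouth, and the job was handed in at about 23 s; the verdict was not shown, and nothing else looked moved in the last picture, though the carabiner was hidden behind the gripper there.

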